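# Discharge both faces of a copper-clad board with a clamped antistatic pistol

### The arm

A 6-joint arm with a two-finger parallel gripper is mounted at the origin on the work surface. World frame = base frame: x ahead of the robot, y to its left, z up, the work surface at z = 0. Lengths are in mm, angles in degrees, forces in N, time in s.
With the tool pointing down it reaches from about 300 to 850 mm from the base axis. Payload 4.2 kg.
Tool frame: the origin (TCP) lies between the finger pads; the fingertips stand 14 mm ahead of it and the grasp point (between the pads) lies 5 mm behind it (env.finger_overhang is the distance from the TCP to the fingertips, in mm); z points along the fingers, y is the line along which they close (so a half turn about z gives the same grasp; the last joint's range is limited). The gripper opens to 91 mm and grips with 3 to 60 N. Pads are 32 mm wide; open, the fingers measure 118 mm over their backs; the gripper's body (76 mm by 178 mm) begins 60 mm behind the grasp point.
Start: joints at [-70.245, 18.312, 89.639, -0, 72.044, -1.146], TCP at [205.142, -537.176, 227.976] pointing down, gripper open.
Joint ranges: [-177.97, 177.97], [-48.28, 115.42], [12.27, 149.76], [-77.06, 257.06], [2.81, 150.46], [-146.56, 146.56]. Speed limits (degrees/s): [147.25, 147.25, 180, 180, 180, 180].

### API

Orientations are given as [roll, pitch, yaw] about the fixed x, y, z axes, in that order (R = Rz(yaw) Ry(pitch) Rx(roll)).
In Python, from workcell import status, cams, env, finder gives the robot as it stands.
- The arm moves only by the tool apply_moves, never from a script. Its argument "increments" is a list of rows, each a list of 7 numbers: the opening, from -1 (shut) to 1 (fully open), then the shift along the world's x, y, z in m, then the turn, a rotation vector about the world's x, y, z in degrees. In form: [[gripper, x, y, z, ax, ay, az], ...]. A call has 1 to 5 rows; each row shifts and turns the commanded pose from where the row before left it; what a row does not reach is not made up. A row lasts 1/12 s, in which the tool goes at most 41.7 mm and 7.16 degrees, less where a joint would pass 70% of its speed; a pose out of reach is approached as far as the arm can. A call with a gripper value outside its range is refused whole. The fingers move at their own pace and stop on an object; "newtons" is the grip in N (left out, the last holds). Time passes only in rows, so rows that do not move let the fingers close. It gives the time, the measured TCP pose, the force, the opening and the grip force at its end, in the units of the state.
- status.state(): the state, without advancing time (a new reading comes with each control period).
- cams.grab_frame(name): name is "side" or "top" or "wrist"; returns a dict with "color" (480x640x3 uint8, red, green, blue), "intrinsics" (3x3 intrinsics, pixels), "R" (3x3) and "t" (3): a world point X has camera coordinates R X + t. Camera axes: x right, y down, z forward; pixel columns grow to the right and rows downward; lengths in mm; the calibration is good to about 2 mm. A picture is of the moment at which its call begins. There is no depth.
- env.job_done(): hands the job in; it is judged then, once.
Trained networks look in the newest picture that a camera, given by its name, has taken for a name from the list of things; names that differ only in an ending like _2 or _b are one class to them, and where a whole thing is asked for, a point or a joint stands for the part that bears it (a point fixed in the world has none). Each returns a list of dicts, best first, with "score" (0 to 1); they miss things now and then, are a little off and sometimes report something else, mostly with a low value. They report only what shows in the picture. A call takes as long as a camera call.
- finder.boxes_of(query, camera): "rect" ([left, top, width, height] in pixels, round what is visible of it).
- finder.trace(query, camera): "pixels" (480x640 bool, what is visible of it) and "rect" ([left, top, width, height] in pixels, round what is visible of it).
The state is a dict: "time_s": time; "qpos": joint angles; "qvel": joint speeds; "effort": joint torques, N m; "ee_pos": TCP position; "ee_rot": TCP orientation; "force": force on the tool from outside, world axes, zero at the start; "torque": the same for the moment, N m; "gripper_width": finger opening in mm; "gripper_force": force on a finger pad.
Only numpy, scipy, OpenCV 4.12 (cv2) and the standard library are available. Lean on these libraries where they do the work, as an engineer would, in place of code of your own. Each camera call takes 0.05 s, during which the arm holds its last target. There are 200 camera calls.

### The job

Take the static off both faces of the copper-clad board: squeeze the trigger of the clamped antistatic pistol fully home for a moment and let it spring back, turn the board holder half a turn so that the board's other face meets the nozzle, then squeeze the trigger fully home and let go again. Leave the blue connector block, the brass plug and the porcelain standoff where they are.

Things in the scene. Friction and masses are not known exactly. Their poses are not given: they have to be found in the camera images.
- pistol: Cream antistatic pistol on its side in a fixed steel stand. Origin on the desk, z up; nozzle points to +y, grip sticks out to -x (roughly towards the robot). Stand plate x -63..87, y -88..48 mm, 12 mm high. Barrel housing x 28..72, y -80..45, z 56..94 mm. No trigger guard; nothing higher than 95 mm.
- grip_mid (a point): Point inside the pistol's fixed grip, beside the trigger pad, at pistol (-30, -45, 75) mm. The grip is a level bar 112 mm long along x (x -78..34), 32 mm wide (y -61..-29), z 58..92 mm, with dark panels; its back face is 16 mm from this point towards -y.
- nozzle (a point): Tip of the black nozzle, at pistol (50, 70, 75) mm, pointing along pistol +y at the middle of the board.
- trigger_pad (a point): Middle of the front (+y) face of the steel trigger, where to press, 52 mm from its hinge; moves with it. At rest at pistol (-30, 2, 75) mm, 63 mm in y from the grip's back face; 46 mm when home. Trigger: blade 72 mm long, 10 thick, z 63..87 mm, level with the grip and in front of it, on a vertical hinge pin by the barrel at pistol (22, -3) mm.
- trigger (a joint): Trigger angle, rad: 0 = sprung out (released), 0.32 = home against its stop; it moves towards the grip. Its spring needs about 2 N at the pad to start and 9 N at the stop.
- board_center (a point): Centre of the upright board, on the holder's vertical axis, 64 mm above the desk. Axes turn with the board: x along its length, y through its thickness, tinned silver face to -y, bare yellowish laminate face to +y. Board 120 mm long, 62 high (z 33..95), 5 thick.
- carrier (a joint): Angle of the board holder, rad, counter-clockwise from above; free to turn either way, stops at +-3.9. 0 = silver face square to the nozzle; +3.14 or -3.14 = laminate face square to the nozzle. Starts within 0.25 of 0.
- connector: Blue plastic connector block 80 x 30 x 25 mm, loose; origin under its centre.
- plug: Brass banana plug lying down, 69 mm long, 16 mm square handle, loose; origin underneath near its middle.
- standoff: White porcelain ribbed standoff, 42 mm across, 70 mm tall, loose, upright; origin under its centre.
- variac: Variable transformer: grey drum 150 mm across and 120 mm high with a large black bakelite knob on top to 162 mm, fixed; origin under its centre.
- turner: Fixed round foot, 104 mm across, of the rotating board holder; origin under its centre, axis 100 to 140 mm in front of the nozzle. The turning disc on it is 90 mm across, top at z 30 mm, with four aluminium jaws at the board's foot (to z 52 mm, 25 mm either side of the axis). The stiff pivot stays where left; about 2 N at a board end turns it.

How it is judged (in metres and radians):
On the way, in this order (a step that is already met when the one before it is completed fails the run):
1. The trigger is squeezed fully home (past 0.27 rad) and held there for 0.3 s while the silver face is towards the nozzle (within 0.4 rad of square) (value of joint trigger above 0.27 rad and value of joint carrier between -0.4 and 0.4 rad), for 0.3 s.
2. The trigger has sprung back (under 0.04 rad) with the silver face still towards the nozzle (value of joint trigger below 0.04 rad and value of joint carrier between -0.4 and 0.4 rad), for 0.2 s.
3. With the trigger released, the board has been turned half round either way, its laminate face towards the nozzle within 0.35 rad (20 degrees) of square, and is at rest (value of joint trigger below 0.04 rad and velocity of joint carrier between -0.1 and 0.1 rad/s and (value of joint carrier between 2.79 and 3.49 rad or value of joint carrier between -3.49 and -2.79 rad)), for 0.3 s.
4. The trigger is again squeezed fully home (past 0.27 rad) and held there for 0.3 s while the laminate face is towards the nozzle (within 20 degrees) (value of joint trigger above 0.27 rad and (value of joint carrier between 2.79 and 3.49 rad or value of joint carrier between -3.49 and -2.79 rad)), for 0.3 s.
At the end, for the whole second after the job is handed in: The trigger is sprung back out (under 0.04 rad), the board stands still, half a turn from its first side, its laminate face towards the nozzle within 0.35 rad (20 degrees) of square, and the connector block, plug and standoff are within 20 mm of where they began (all of step 3 and distance of each of connector, plug, standoff from where it was at the start of the episode below 0.02 m); the robot touches nothing.
It fails at once if The connector block, the plug or the standoff is moved by more than 20 mm, or the standoff is tipped over (distance of any of connector, plug, standoff from where it was at the start of the episode above 0.02 m or angle between standoff's own z axis and vertical above 0.5 rad).
It also fails if it takes over 67 s, if anything falls off the work surface, if the arm or the gripper's body presses on something with over 40 N, if the wrist force passes 120 N, or if a joint passes its speed limit or range.

## Working session

There is one attempt and no reset: what is moved stays moved. The work goes in short steps, Python scripts to look and compute and a tool call to move; the robot and the scene stay as the last step left them, time stands still between calls to the robot, and variables do not carry over. Pictures are saved under pics/ and viewed, at most 10 in all, crops included, and the job is handed in when it is done.

Besides the shell and the picture viewer there is one more tool, called after "Call:" as a command line: name --pt "numbers of a row" for each row, then --argument value for the rest. apply_moves: Moves the arm, as the interface text tells. Its arguments: {"type":"object","properties":{"increments":{"type":"array","items":{"type":"array","items":{"type":"number"}}},"newtons":{"type":"number"}},"required":["increments"]}

```bash
ls; mkdir -p pics
python3 - <<'E'
from workcell import status,cams,env,finder
import cv2,numpy as np
for c in("top","side"):
    f=cams.grab_frame(c); cv2.imwrite(f"pics/{c}0.png",f["color"][:,:,::-1]); np.savez(f"{c}.npz",K=f["intrinsics"],R=f["R"],t=f["t"])
    print(c,np.round(f["intrinsics"],1).tolist(),np.round(f["R"],3).tolist(),np.round(f["t"],1))
    for n in("pistol","turner","board_center","trigger_pad","connector","plug","standoff","variac"):
        print(n,[(round(float(b["score"]),2),np.round(b["rect"]).tolist()) for b in finder.boxes_of(n,c)[:2]])
print(status.state())
E
```

```text
pics
top [[453.7, 0.0, 324.6], [0.0, 453.7, 242.3], [0.0, 0.0, 1.0]] [[-0.007, -1.0, 0.02], [-0.983, 0.003, -0.183], [0.183, -0.021, -0.983]] [114.5 546.4 901.8]
pistol [(0.72, [411.0, 208.0, 80.0, 81.0])]
turner [(0.77, [324.0, 225.0, 46.0, 56.0])]
board_center [(0.72, [326.0, 225.0, 43.0, 58.0])]
trigger_pad [(0.7, [445.0, 242.0, 16.0, 33.0])]
connector [(0.8, [396.0, 280.0, 37.0, 39.0]), (0.33, [408.0, 204.0, 84.0, 86.0])]
plug [(0.76, [510.0, 235.0, 24.0, 22.0]), (0.63, [326.0, 220.0, 41.0, 64.0])]
standoff [(0.91, [412.0, 178.0, 19.0, 26.0])]
variac [(0.68, [86.0, 215.0, 95.0, 82.0])]
side [[485.4, 0.0, 315.0], [0.0, 485.4, 236.8], [0.0, 0.0, 1.0]] [[-0.965, -0.26, 0.021], [-0.181, 0.608, -0.773], [0.188, -0.75, -0.634]] [547.6  71.  980.9]
pistol [(0.8, [313.0, 143.0, 68.0, 58.0]), (0.22, [343.0, 157.0, 27.0, 14.0])]
turner [(0.6, [300.0, 206.0, 63.0, 56.0])]
board_center [(0.57, [366.0, 198.0, 35.0, 21.0]), (0.56, [300.0, 202.0, 58.0, 47.0])]
trigger_pad [(0.69, [344.0, 158.0, 27.0, 10.0])]
connector [(0.66, [368.0, 197.0, 33.0, 22.0])]
plug []
standoff [(0.93, [276.0, 165.0, 19.0, 30.0]), (0.39, [303.0, 201.0, 57.0, 47.0])]
variac [(0.78, [197.0, 337.0, 114.0, 141.0])]
{'time_s': 0.9, 'qpos': array([-7.02444439e+01,  1.83093676e+01,  8.96378766e+01,  2.74735102e-04,
        7.20450239e+01, -1.14557226e+00]), 'qvel': array([ 0.03165055, -0.00439703,  0.05441328,  0.03481455,  0.07625486,
        0.01352863]), 'effort': array([ 1.29574117e-03, -4.12341642e+01, -2.32230055e+01,  7.30378856e-02,
        3.73646978e-02, -2.76125729e-05]), 'ee_pos': array([ 205.14528293, -537.17556253,  228.00896169]), 'ee_rot': array([ 1.79992264e+02, -1.06733867e-04,  2.09010437e+01]), 'force': array([-0.05031655, -0.7340848 ,  0.02313449]), 'torque': array([-0.0097243 , -0.01879072,  0.0144156 ]), 'gripper_force': 0.0, 'gripper_width': 91.33070947656344}
```

Run:
```python
import cv2
a=cv2.imread("pics/top0.png")[160:340,300:560]; cv2.imwrite("pics/topc.png",cv2.resize(a,None,fx=3,fy=3,interpolation=cv2.INTER_CUBIC))
a=cv2.imread("pics/side0.png")[120:280,250:450]; cv2.imwrite("pics/sidec.png",cv2.resize(a,None,fx=3.6,fy=3.6,interpolation=cv2.INTER_CUBIC))
```

```text
(no output)
```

View pics/topc.png

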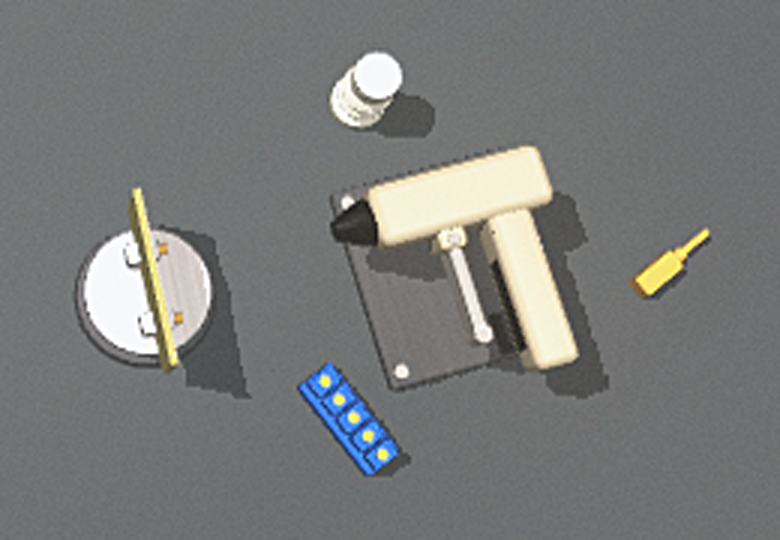

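View pics/sidec.png

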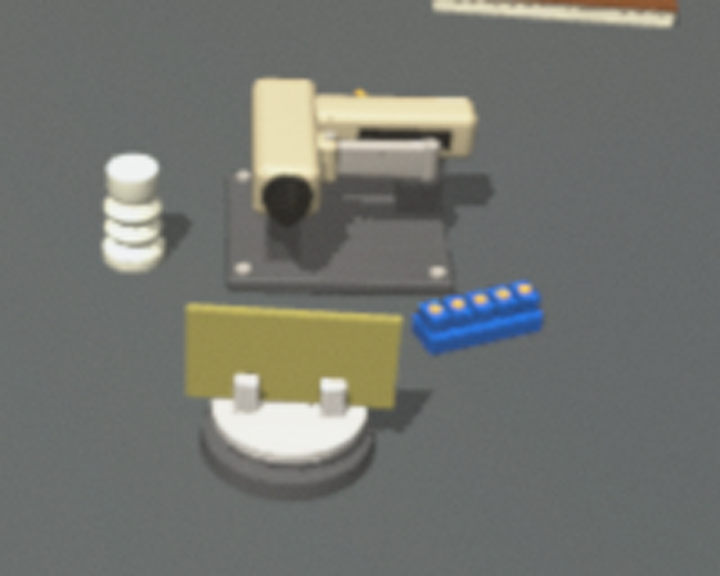

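```bash
cat > h.py <<'E'
import numpy as np
from scipy.optimize import least_squares
C={c:np.load(f"{c}.npz") for c in("top","side")}
def proj(c,X):
    f=C[c]; p=f["K"]@(f["R"]@np.asarray(X,float)+f["t"]); return p[:2]/p[2]
def W(p,l):
    c,s=np.cos(p[2]),np.sin(p[2]); return [p[0]+c*l[0]-s*l[1],p[1]+s*l[0]+c*l[1],l[2]]
def fit(obs,p0):
    g=lambda p:np.concatenate([proj(c,W(p,l))-uv for c,l,uv in obs])
    return least_squares(g,p0,loss="soft_l1",x_scale=[100,100,.3])
T=lambda u,v:np.array([300+u/3,160+v/3]); S=lambda u,v:np.array([250+u/3.6,120+v/3.6])
E
python3 - <<'E'
from h import *
pist=[("top",(28,-80,94),T(554,197)),("top",(72,-80,94),T(543,145)),("top",(72,45,94),T(368,187)),("top",(28,45,94),T(378,246)),
("top",(-63,48,12),T(392,390)),("top",(87,48,12),T(330,190)),("top",(-78,-29,92),T(533,370)),("top",(-78,-61,92),T(580,355)),("top",(50,70,75),T(332,228)),
("side",(50,70,75),S(287,212)),("side",(87,48,12),S(228,282)),("side",(-63,48,12),S(453,284))]
r=fit(pist,[500,-200,0.3]); print("pistol",r.x,np.degrees(r.x[2])); print(np.round(r.fun.reshape(-1,2),1).tolist())
P=r.x
for n,l in dict(grip=(-30,-45,75),pad=(-30,2,75),noz=(50,70,75),turn=(50,190,0)).items(): print(n,np.round(W(P,l),1))
b=[("top",(60,0,95),T(137,190)),("top",(-60,0,95),T(172,367)),("side",(60,0,95),S(187,304)),("side",(-60,0,95),S(402,318))]
r=fit(b,[550,0,0.2]); B=r.x; print("board",B,np.degrees(B[2]),np.round(r.fun.reshape(-1,2),1).tolist())
d=np.array(W(P,(50,70,75)))[:2]-B[:2]; print("nozzle dist",np.hypot(*d),"carrier",B[2]-P[2])
c=np.cos(-P[2]);s=np.sin(-P[2]);e=B[:2]-P[:2];print("turner in pistol",c*e[0]-s*e[1],s*e[0]+c*e[1])
def at(c,uv,z):
    f=C[c];Ri=f["R"].T;o=-Ri@f["t"];d=Ri@np.linalg.inv(f["K"])@[*uv,1];return np.round(o+d*(z-o[2])/d[2])
print("standoff",at("top",T(377,77),70),"conn",[at("top",T(*u),25) for u in((330,365),(400,455),(372,474),(300,388))],"plug",at("top",T(660,272),16),at("top",T(707,232),8))
for n,l in dict(pad=(-30,2,87),hinge=(22,-3,87),end=(-50,2,87)).items(): print(n,(proj("top",W(P,l))-[300,160])*3)
E
```

```text
pistol [ 5.22709321e+02 -1.44965002e+02  2.53695638e-01] 14.535689343065659
[[1.8, 0.9], [-1.5, -2.1], [-1.4, -1.0], [1.7, 0.0], [-1.0, -0.3], [-0.6, 0.4], [1.2, 0.4], [0.7, 1.3], [0.0, 0.6], [-0.6, 1.3], [-1.1, -0.9], [0.1, 0.0]]
grip [ 505.  -196.1   75. ]
pad [ 493.2 -150.6   75. ]
noz [553.5 -64.7  75. ]
turn [523.4  51.5   0. ]
board [5.18265419e+02 5.90452270e+01 1.77318749e-01] 10.159615938063048 [[0.1, -0.1], [0.1, -0.5], [0.2, 0.2], [0.2, 0.4]]
nozzle dist 128.6328344983995 carrier -0.07637688922625485
turner in pistol 46.90144229375049 198.59550945205544
standoff [ 664. -102.   70.] conn [array([466., -70.,  25.]), array([ 402., -116.,   25.]), array([390., -96.,  25.]), array([450., -48.,  25.])] plug [ 533. -316.   16.] [ 564. -357.    8.]
pad [467.49075922 314.43777202]
hinge [450.80582955 238.6864129 ]
end [476.73236   343.2499962]
```

Call:
apply_moves --pt "1 0.02 0.024 0 0 0 -1.3" --pt "1 0.02 0.024 0 0 0 -1.3" --pt "1 0.02 0.024 0 0 0 -1.3" --pt "1 0.02 0.024 0 0 0 -1.3" --pt "1 0.02 0.024 0 0 0 -1.2" --newtons 20

```text
time_s: 1.32
ee_pos: [305.8, -416.0, 228.0]
ee_rot: [180.0, -0.0, 14.4]
force: [0.2, -0.7, -0.3]
gripper_width: 91.1
gripper_force: 0.0
```

Call:
apply_moves --pt "1 0.02 0.024 0 0 0 0" --pt "1 0.02 0.024 0 0 0 0" --pt "1 0.02 0.024 0 0 0 0" --pt "1 0.02 0.024 0 0 0 0" --pt "1 0.02 0.024 0 0 0 0"

```text
time_s: 1.73
ee_pos: [405.9, -295.9, 228.2]
ee_rot: [180.0, -0.0, 14.5]
force: [0.6, -0.5, -0.8]
gripper_width: 91.3
gripper_force: 0.0
```

Call:
apply_moves --pt "1 0.02 0.024 0 0 0 0" --pt "1 0.02 0.024 0 0 0 0" --pt "1 0.02 0.024 0 0 0 0" --pt "1 0.02 0.024 0 0 0 0" --pt "1 0.017 0.018 -0.02 0 0 0"

```text
time_s: 2.15
ee_pos: [505.6, -182.1, 211.3]
ee_rot: [179.7, -0.4, 14.6]
force: [0.5, 0.4, 0.0]
gripper_width: 90.9
gripper_force: 0.0
```

Call:
apply_moves --pt "1 0 0 -0.01 0 0 0" --pt "1 0 0 0 0 0 0" --pt "1 0 0 0 0 0 0"

```text
time_s: 2.4
ee_pos: [501.4, -183.3, 197.5]
ee_rot: [-180.0, 0.1, 14.5]
force: [0.3, -0.0, -0.3]
gripper_width: 91.1
gripper_force: 0.0
```

Run:
```python
from workcell import status,cams,env,finder
import cv2,numpy as np
from h import *
s=status.state();print(s["time_s"],s["ee_pos"],s["ee_rot"])
f=cams.grab_frame("wrist"); cv2.imwrite("pics/w1.png",f["color"][:,:,::-1]); C["wrist"]=dict(K=f["intrinsics"],R=f["R"],t=f["t"])
np.savez("wrist.npz",K=f["intrinsics"],R=f["R"],t=f["t"])
P=[522.7,-145,.2537]
for l in((-78,-29,92),(-78,-61,92),(-30,-61,92),(-30,-29,92),(-30,2,87),(-50,2,87),(22,-3,87),(28,45,94),(28,-80,94)): print(l,np.round(proj("wrist",W(P,l))))
```

```text
2.4 [ 501.41517089 -183.30752063  197.45050709] [-1.79963290e+02  1.12225002e-01  1.45183189e+01]
(-78, -29, 92) [314. 298.]
(-78, -61, 92) [354. 298.]
(-30, -61, 92) [355. 241.]
(-30, -29, 92) [314. 241.]
(-30, 2, 87) [274. 239.]
(-50, 2, 87) [275. 263.]
(22, -3, 87) [279. 172.]
(28, 45, 94) [211. 165.]
(28, -80, 94) [384. 165.]
```

View pics/w1.png

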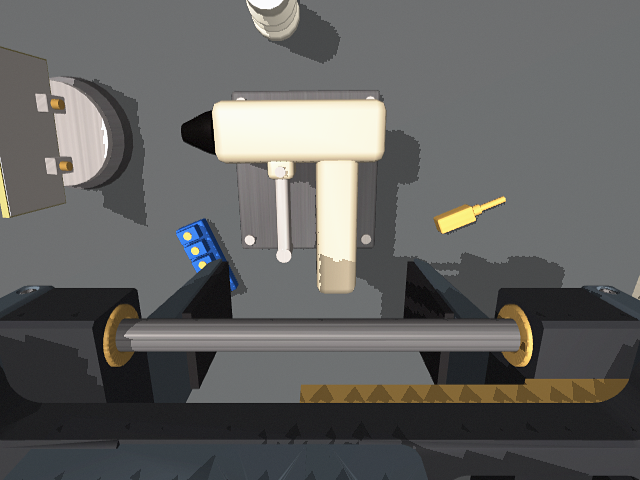

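Call:
apply_moves --pt "1 0.004 -0.002 -0.02 0 0 0" --pt "1 0 0 -0.03 0 0 0" --pt "1 0 0 -0.03 0 0 0" --pt "1 0 0 -0.02 0 0 0" --pt "1 0 0 -0.01 0 0 0"

```text
time_s: 2.87
ee_pos: [504.5, -185.9, 86.3]
ee_rot: [-179.9, 0.1, 14.4]
force: [0.8, 0.2, -0.1]
gripper_width: 91.1
gripper_force: 0.0
```

Call:
apply_moves --pt "1 0 0 -0.01 0 0 0" --pt "1 0 0 -0.008 0 0 0" --pt "1 0 0 0 0 0 0" --pt "1 0 0 0 0 0 0"

```text
time_s: 3.2
ee_pos: [506.6, -185.6, 70.6]
ee_rot: [180.0, -0.1, 14.5]
force: [0.6, -0.2, 0.1]
gripper_width: 91.4
gripper_force: 0.0
```

Call:
apply_moves --pt "0.5 0.001 -0.004 0 0 0 0" --pt "0.4 0 0 0 0 0 0" --pt "0.3 0 0 0 0 0 0" --pt "0.2 0 0 0 0 0 0" --pt "0.1 0 0 0 0 0 0" --newtons 25

```text
time_s: 3.62
ee_pos: [506.9, -186.8, 70.7]
ee_rot: [-179.7, -0.0, 14.4]
force: [-0.8, 11.7, 5.0]
gripper_width: 60.8
gripper_force: 5.0
```

Call:
apply_moves --pt "0 0 0 0 0 0 0" --pt "-0.1 0 0 0 0 0 0" --pt "-0.2 0 0 0 0 0 0" --pt "-0.2 0 0 0 0 0 0" --pt "-0.2 0 0 0 0 0 0"

```text
time_s: 4.03
ee_pos: [507.0, -186.9, 70.6]
ee_rot: [-179.8, -0.0, 14.5]
force: [-0.9, 9.1, 3.5]
gripper_width: 51.6
gripper_force: 23.1
```

Call:
apply_moves --pt "-0.2 0 0 0 0 0 0" --pt "-0.2 0 0 0 0 0 0" --pt "-0.2 0 0 0 0 0 0" --pt "-0.2 0 0 0 0 0 0" --pt "-0.2 0 0 0 0 0 0" --newtons 35

```text
time_s: 4.45
ee_pos: [507.0, -187.0, 70.6]
ee_rot: [-179.8, -0.0, 14.5]
force: [0.1, 8.1, 4.0]
gripper_width: 51.5
gripper_force: 32.4
```

Run:
```python
from workcell import cams
import cv2,numpy as np
a=cams.grab_frame("side")["color"][110:220,280:420,::-1];a=cv2.resize(a,None,fx=4,fy=4,interpolation=cv2.INTER_CUBIC)
b=cams.grab_frame("wrist")["color"][90:320,160:420,::-1]
b=cv2.resize(b,(240,212));cv2.imwrite("pics/s2.png",np.hstack([a,np.vstack([b,np.zeros((a.shape[0]-212,240,3),np.uint8)])]))
```

```text
(no output)
```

View pics/s2.png

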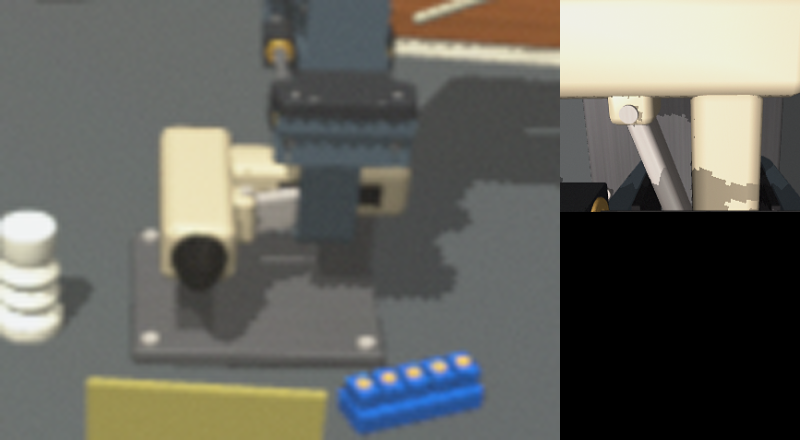

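Call:
apply_moves --pt "0.4 0 0 0 0 0 0" --pt "1 0 0 0 0 0 0" --pt "1 -0.001 0.004 0 0 0 0" --pt "1 0 0 0 0 0 0" --pt "1 0 0 0 0 0 0"

```text
time_s: 4.97
ee_pos: [506.5, -185.4, 70.3]
ee_rot: [179.9, -0.0, 14.5]
force: [-0.3, -0.0, 0.5]
gripper_width: 81.6
gripper_force: 0.0
```

Call:
apply_moves --pt "1 0 0 0 0 0 0" --pt "1 0 0 0 0 0 0" --pt "1 0 0 0 0 0 0" --pt "1 0 0 0 0 0 0" --pt "1 0 0 0.01 0 0 0"

```text
time_s: 5.38
ee_pos: [504.8, -184.9, 78.7]
ee_rot: [-179.9, 0.2, 14.5]
force: [-0.5, -0.6, 0.2]
gripper_width: 91.2
gripper_force: 0.0
```

Call:
apply_moves --pt "1 0 0 0.03 0 0 0" --pt "1 0 0 0.03 0 0 0" --pt "1 0 0 0.03 0 0 0" --pt "1 0 0 0.03 0 0 0" --pt "1 0 0 0 0 0 0"

```text
time_s: 5.8
ee_pos: [509.5, -186.5, 207.1]
ee_rot: [179.6, -0.6, 14.5]
force: [0.5, 0.1, 0.1]
gripper_width: 91.6
gripper_force: 0.0
```

Call:
apply_moves --pt "1 0.002 0.024 0 0 0 -1" --pt "1 0.002 0.024 0 0 0 -1" --pt "1 0.002 0.024 0 0 0 -1" --pt "1 0.002 0.024 0 0 0 -1" --pt "1 0.002 0.024 0 0 0 -0.3"

```text
time_s: 6.22
ee_pos: [516.0, -64.2, 200.4]
ee_rot: [180.0, -0.0, 10.1]
force: [0.3, -0.5, 0.5]
gripper_width: 90.9
gripper_force: 0.0
```

Call:
apply_moves --pt "1 0.002 0.024 0 0 0 0" --pt "1 0 0.024 0 0 0 0" --pt "1 0 0.024 0 0 0 0" --pt "1 0 0.024 0 0 0 0" --pt "1 0 0.024 0 0 0 0"

```text
time_s: 6.63
ee_pos: [517.9, 55.9, 200.4]
ee_rot: [180.0, -0.0, 10.2]
force: [1.2, -0.3, 0.3]
gripper_width: 91.1
gripper_force: 0.0
```

Call:
apply_moves --pt "1 0 0.004 0 0 0 0" --pt "1 0 0 0 0 0 0" --pt "1 0 0 0 0 0 0"

```text
time_s: 6.88
ee_pos: [518.1, 58.4, 200.1]
ee_rot: [180.0, 0.0, 10.2]
force: [-0.3, -0.3, 1.2]
gripper_width: 91.3
gripper_force: 0.0
```

Run:
```python
from workcell import status,cams,env,finder
import cv2,numpy as np
from h import *
s=status.state();print(s["time_s"],s["ee_pos"],s["ee_rot"])
f=cams.grab_frame("wrist"); cv2.imwrite("pics/w3.png",f["color"][:,:,::-1]); C["wrist"]=dict(K=f["intrinsics"],R=f["R"],t=f["t"])
B=[518.3,59,.1773]
for l in((60,0,95),(-60,0,95),(60,-2.5,95),(0,0,30)): print(l,np.round(proj("wrist",W(B,l))))
P=[525.7,-145,.2537]
for l in((-30,2,87),(22,-3,87),(28,45,94)): print(l,np.round(proj("wrist",W(P,l))))
```

```text
6.8833 [518.08813393  58.37291456 200.12446111] [1.79953786e+02 9.08754329e-04 1.02360726e+01]
(60, 0, 95) [317. 162.]
(-60, 0, 95) [316. 312.]
(60, -2.5, 95) [320. 162.]
(0, 0, 30) [317. 222.]
(-30, 2, 87) [558. 306.]
(22, -3, 87) [572. 247.]
(28, 45, 94) [517. 246.]
```

View pics/w3.png

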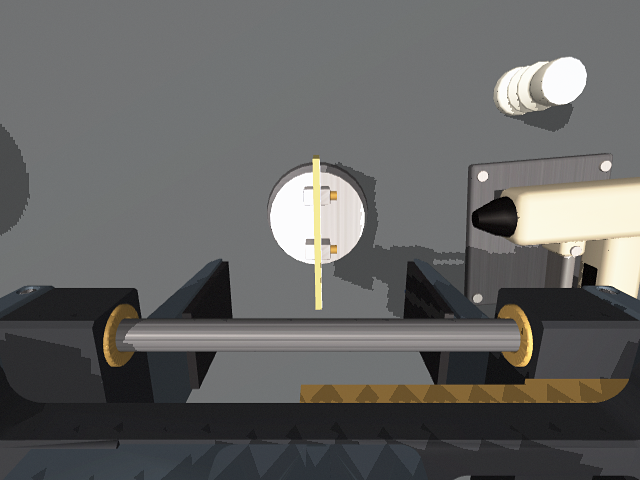

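Call:
apply_moves --pt "1 0.002 0.0005 -0.025 0 0 0" --pt "1 0 0 -0.03 0 0 0" --pt "1 0 0 -0.03 0 0 0" --pt "1 0 0 -0.03 0 0 0" --pt "1 0 0 -0.01 0 0 0"

```text
time_s: 7.35
ee_pos: [517.4, 57.7, 71.4]
ee_rot: [-180.0, 0.4, 10.1]
force: [-1.8, -1.2, -0.5]
gripper_width: 91.5
gripper_force: 0.0
```

Call:
apply_moves --pt "-0.3 0 0 0 0 0 0" --pt "-0.5 0 0 0 0 0 0" --pt "-0.7 0 0 0 0 0 0" --pt "-0.78 0 0 0 0 0 0" --pt "-0.78 0 0 0 0 0 0" --newtons 20

```text
time_s: 7.77
ee_pos: [521.2, 59.3, 76.5]
ee_rot: [180.0, -0.2, 10.2]
force: [-0.6, -0.1, 0.5]
gripper_width: 60.5
gripper_force: 0.0
```

Call:
apply_moves --pt "-0.78 0 0 0 0 0 0" --pt "-0.78 0 0 0 0 0 0" --pt "-0.78 0 0 0 0 0 0" --pt "-0.78 0 0 0 0 0 0"

```text
time_s: 8.1
ee_pos: [520.2, 59.4, 75.1]
ee_rot: [180.0, -0.0, 10.2]
force: [0.9, 1.0, -0.4]
gripper_width: 34.4
gripper_force: 0.0
```

Call:
apply_moves --pt "-0.78 0 0 0 0 0 0" --pt "-0.78 0 0 0 0 0 0" --pt "-0.78 0 0 0 0 0 0" --pt "-0.78 0 0 0 0 0 0" --pt "-0.78 0 0 0 0 0 0"

```text
time_s: 8.52
ee_pos: [520.1, 59.3, 74.9]
ee_rot: [180.0, 0.0, 10.2]
force: [0.8, 0.6, -0.1]
gripper_width: 10.1
gripper_force: 0.0
```

Call:
apply_moves --pt "-0.78 0 0 0 0 0 3" --pt "-0.78 0 0 0 0 0 5" --pt "-0.78 0 0 0 0 0 5" --pt "-0.78 0 0 0 0 0 5" --pt "-0.78 0 0 0 0 0 5"

```text
time_s: 8.93
ee_pos: [520.1, 59.1, 75.0]
ee_rot: [180.0, 0.0, 33.4]
force: [0.6, -1.9, 0.5]
gripper_width: 10.0
gripper_force: 2.7
```

Call:
apply_moves --pt "-0.78 0 0 0 0 0 5" --pt "-0.78 0 0 0 0 0 5" --pt "-0.78 0 0 0 0 0 5" --pt "-0.78 0 0 0 0 0 5" --pt "-0.78 0 0 0 0 0 5"

```text
time_s: 9.35
ee_pos: [520.2, 59.1, 75.0]
ee_rot: [180.0, 0.0, 58.4]
force: [-0.1, -0.1, -0.0]
gripper_width: 10.1
gripper_force: 2.7
```

Call:
apply_moves --pt "-0.78 0 0 0 0 0 5" --pt "-0.78 0 0 0 0 0 5" --pt "-0.78 0 0 0 0 0 5" --pt "-0.78 0 0 0 0 0 5" --pt "-0.78 0 0 0 0 0 5"

```text
time_s: 9.77
ee_pos: [520.2, 59.1, 74.9]
ee_rot: [180.0, 0.0, 83.4]
force: [0.7, -0.1, -0.3]
gripper_width: 10.0
gripper_force: 2.7
```

Call:
apply_moves --pt "-0.78 0 0 0 0 0 5" --pt "-0.78 0 0 0 0 0 5" --pt "-0.78 0 0 0 0 0 5" --pt "-0.78 0 0 0 0 0 5" --pt "-0.78 0 0 0 0 0 5"

```text
time_s: 10.18
ee_pos: [520.1, 59.1, 74.9]
ee_rot: [-180.0, 0.0, 108.4]
force: [0.3, 0.4, -0.8]
gripper_width: 10.2
gripper_force: 2.7
```

Call:
apply_moves --pt "-0.78 0 0 0 0 0 5" --pt "-0.78 0 0 0 0 0 5" --pt "-0.78 0 0 0 0 0 5" --pt "-0.78 0 0 0 0 0 5" --pt "-0.78 0 0 0 0 0 5"

```text
time_s: 10.6
ee_pos: [520.2, 59.1, 75.0]
ee_rot: [-180.0, 0.0, 133.4]
force: [-0.3, -1.1, -0.1]
gripper_width: 10.2
gripper_force: 2.7
```

Smooth; 70 degrees remain.

Call:
apply_moves --pt "-0.78 0 0 0 0 0 5" --pt "-0.78 0 0 0 0 0 5" --pt "-0.78 0 0 0 0 0 5" --pt "-0.78 0 0 0 0 0 5" --pt "-0.78 0 0 0 0 0 5"

```text
time_s: 11.02
ee_pos: [520.2, 59.1, 74.9]
ee_rot: [-180.0, 0.0, 158.4]
force: [0.4, 0.4, -0.2]
gripper_width: 10.2
gripper_force: 2.7
```

Call:
apply_moves --pt "-0.78 0 0 0 0 0 5" --pt "-0.78 0 0 0 0 0 5" --pt "-0.78 0 0 0 0 0 5" --pt "-0.78 0 0 0 0 0 5" --pt "-0.78 0 0 0 0 0 5"

```text
time_s: 11.43
ee_pos: [520.2, 59.1, 74.9]
ee_rot: [-180.0, 0.0, -176.6]
force: [1.2, -0.9, -0.8]
gripper_width: 9.6
gripper_force: 2.7
```

Call:
apply_moves --pt "-0.78 0 0 0 0 0 5" --pt "-0.78 0 0 0 0 0 5" --pt "-0.78 0 0 0 0 0 4" --pt "-0.78 0 0 0 0 0 3" --pt "-0.78 0 0 0 0 0 2"

```text
time_s: 11.85
ee_pos: [520.2, 59.1, 75.0]
ee_rot: [-180.0, -0.0, -157.7]
force: [-0.4, -1.2, -0.0]
gripper_width: 10.1
gripper_force: 2.5
```

Call:
apply_moves --pt "-0.78 0 0 0 0 0 0" --pt "-0.5 0 0 0 0 0 0" --pt "0 0 0 0 0 0 0" --pt "0 0 0 0 0 0 0" --pt "0 0 0 0 0 0 0"

```text
time_s: 12.27
ee_pos: [520.1, 59.4, 75.0]
ee_rot: [180.0, 0.0, -157.8]
force: [1.1, 0.6, 0.2]
gripper_width: 33.8
gripper_force: 0.0
```

Call:
apply_moves --pt "0 0 0 0.03 0 0 0" --pt "0 0 0 0.03 0 0 0" --pt "0 0 0 0.03 0 0 0" --pt "0 0 0 0.03 0 0 0" --pt "1 0 0 0 0 0 0"

```text
time_s: 12.68
ee_pos: [523.6, 59.7, 201.1]
ee_rot: [-179.8, 0.7, -157.8]
force: [0.5, -0.8, 0.8]
gripper_width: 49.8
gripper_force: 0.0
```

Run:
```python
from workcell import status,cams,env,finder
import cv2,numpy as np
s=status.state();print(s["time_s"],s["ee_pos"],s["ee_rot"],s["qpos"])
f=cams.grab_frame("wrist"); np.savez("wrist.npz",K=f["intrinsics"],R=f["R"],t=f["t"]);cv2.imwrite("pics/w4.png",f["color"][:,:,::-1])
```

```text
12.6833 [523.59565165  59.71240791 201.08934814] [-179.80361877    0.66911743 -157.80361513] [ 5.25129184e+00  1.47636887e+01  9.88049539e+01  7.85090954e-03
  6.57340551e+01 -1.06947129e+02]
```

View pics/w4.png

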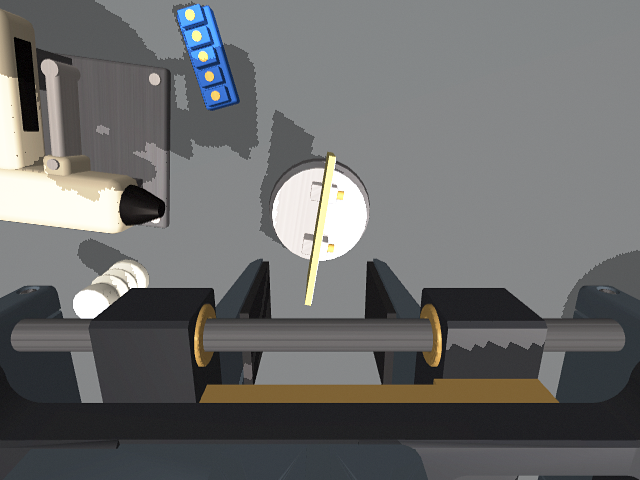

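Call:
apply_moves --pt "1 -0.002 -0.024 0 0 0 -2" --pt "1 -0.002 -0.024 0 0 0 -2" --pt "1 -0.002 -0.024 0 0 0 -2" --pt "1 -0.002 -0.024 0 0 0 -1.7" --pt "1 -0.002 -0.024 0 0 0 0"

```text
time_s: 13.15
ee_pos: [509.1, -61.5, 193.7]
ee_rot: [179.9, -0.1, -165.5]
force: [-1.1, -0.7, 0.2]
gripper_width: 86.7
gripper_force: 0.0
```

Call:
apply_moves --pt "1 -0.002 -0.024 0 0 0 0" --pt "1 -0.0015 -0.024 0 0 0 0" --pt "1 0 -0.024 0 0 0 0" --pt "1 0 -0.024 0 0 0 0" --pt "1 0 -0.024 0 0 0 0"

```text
time_s: 13.57
ee_pos: [505.7, -181.6, 193.6]
ee_rot: [179.9, -0.1, -165.5]
force: [0.2, 0.1, 0.5]
gripper_width: 91.4
gripper_force: 0.0
```

Call:
apply_moves --pt "1 0 -0.0047 0 0 0 0" --pt "1 0 0 0 0 0 0" --pt "1 0 0 0 0 0 0" --pt "1 0 0 0 0 0 0"

```text
time_s: 13.9
ee_pos: [506.3, -184.3, 194.4]
ee_rot: [179.9, -0.0, -165.5]
force: [0.3, -0.3, -0.2]
gripper_width: 91.1
gripper_force: 0.0
```

Call:
apply_moves --pt "1 0 -0.001 -0.025 0 0 0" --pt "1 0 0 -0.03 0 0 0" --pt "1 0 0 -0.03 0 0 0" --pt "1 0 0 -0.02 0 0 0" --pt "1 0 0 -0.01 0 0 0"

```text
time_s: 14.32
ee_pos: [504.9, -184.4, 77.3]
ee_rot: [179.8, -0.2, -165.4]
force: [0.2, 1.0, 0.6]
gripper_width: 90.9
gripper_force: 0.0
```

Call:
apply_moves --pt "1 0 0 -0.009 0 0 0" --pt "1 0 0 0 0 0 0" --pt "1 0 0 0 0 0 0"

```text
time_s: 14.57
ee_pos: [507.2, -186.2, 71.6]
ee_rot: [-180.0, 0.1, -165.5]
force: [0.9, 0.3, 0.5]
gripper_width: 91.7
gripper_force: 0.0
```

Call:
apply_moves --pt "0.5 0.001 -0.004 0 0 0 0" --pt "0.4 0 0 0 0 0 0" --pt "0.3 0 0 0 0 0 0" --pt "0.2 0 0 0 0 0 0" --pt "0.1 0 0 0 0 0 0" --newtons 25

```text
time_s: 14.98
ee_pos: [507.5, -187.8, 71.9]
ee_rot: [179.7, 0.1, -165.6]
force: [-0.3, 12.7, 5.0]
gripper_width: 60.8
gripper_force: 5.5
```

Call:
apply_moves --pt "0 0 0 0 0 0 0" --pt "-0.1 0 0 0 0 0 0" --pt "-0.2 0 0 0 0 0 0" --pt "-0.2 0 0 0 0 0 0" --pt "-0.2 0 0 0 0 0 0"

```text
time_s: 15.4
ee_pos: [507.4, -186.7, 71.8]
ee_rot: [179.6, 0.1, -165.6]
force: [0.5, 13.2, 4.9]
gripper_width: 51.6
gripper_force: 22.9
```

Call:
apply_moves --pt "-0.2 0 0 0 0 0 0" --pt "-0.2 0 0 0 0 0 0" --pt "-0.2 0 0 0 0 0 0" --pt "-0.2 0 0 0 0 0 0" --pt "-0.2 0 0 0 0 0 0" --newtons 35

```text
time_s: 15.82
ee_pos: [507.4, -186.8, 71.8]
ee_rot: [179.7, 0.1, -165.5]
force: [0.3, 13.9, 4.4]
gripper_width: 51.3
gripper_force: 32.2
```

Same as the first squeeze: home. Hold a little longer, then release and lift.

Call:
apply_moves --pt "-0.2 0 0 0 0 0 0" --pt "0.4 0 0 0 0 0 0" --pt "1 0 0 0 0 0 0" --pt "1 -0.001 0.004 0 0 0 0" --pt "1 0 0 0 0 0 0"

```text
time_s: 16.23
ee_pos: [506.8, -185.9, 71.8]
ee_rot: [-180.0, 0.1, -165.5]
force: [1.2, -0.1, -0.4]
gripper_width: 75.6
gripper_force: 0.0
```

Call:
apply_moves --pt "1 0 0 0 0 0 0" --pt "1 0 0 0 0 0 0" --pt "1 0 0 0 0 0 0" --pt "1 0 0 0 0 0 0" --pt "1 0 0 0.01 0 0 0"

```text
time_s: 16.65
ee_pos: [505.4, -186.2, 79.7]
ee_rot: [179.9, -0.2, -165.5]
force: [0.1, 1.4, -0.6]
gripper_width: 91.3
gripper_force: 0.0
```

Call:
apply_moves --pt "1 0 0 0.03 0 0 0" --pt "1 0 0 0.03 0 0 0" --pt "1 0 0 0.03 0 0 0" --pt "1 0 0 0.03 0 0 0" --pt "1 0 0 0 0 0 0"

```text
time_s: 17.07
ee_pos: [509.9, -187.9, 208.1]
ee_rot: [-179.6, 0.6, -165.5]
force: [0.0, 0.0, 0.3]
gripper_width: 91.5
gripper_force: 0.0
```

Call:
apply_moves --pt "1 0 0 0 0 0 0" --pt "1 0 0 0 0 0 0" --pt "1 0 0 0 0 0 0"

```text
time_s: 17.32
ee_pos: [505.8, -186.1, 199.9]
ee_rot: [179.9, -0.1, -165.5]
force: [-0.7, -0.1, 0.3]
gripper_width: 91.2
gripper_force: 0.0
```

Run:
```python
from workcell import cams
import cv2
cv2.imwrite("pics/w5.png",cams.grab_frame("wrist")["color"][:,:,::-1])
```

```text
(no output)
```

View pics/w5.png

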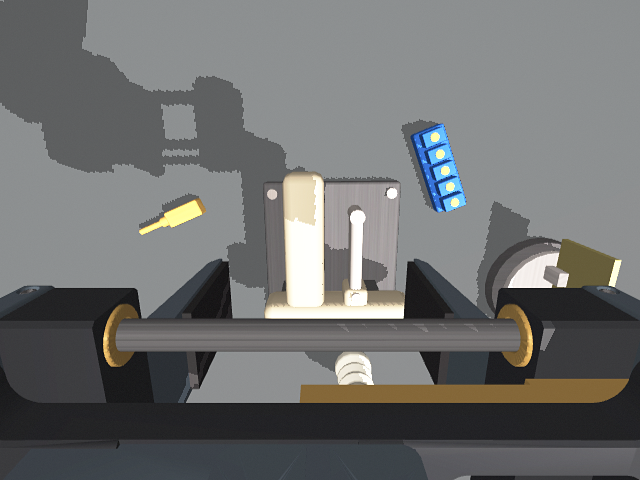

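The trigger is sprung back (blade upright at u≈357, v 215–298). The board shows its laminate face towards the nozzle, and the loose things are in place.

```bash
python3 -c "
from workcell import env
print(env.job_done())"
```

```text
the job is handed in; nothing more can be done
None
```

I squeezed the trigger home and let it spring back on each face, with the board turned half a turn in between, and handed the job in at about 17 s; the last picture shows the trigger out and the connector, plug and standoff apparently where they began, and no verdict was returned.

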